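# Reset the tripped breaker key by feel

### The arm

A 7-joint arm with a two-finger parallel gripper is mounted at the origin on a cart in front of the work surface, level with it; the furniture and walls round the work are solid. World frame = base frame: x ahead of the robot, y to its left, z up, the work surface at z = 0. Lengths are in m, angles in rad, forces in N, time in s.
With the tool pointing down it reaches from about 0.425 to 0.925 m from the base axis. Payload 6.8 kg.
Tool frame: the origin (TCP) lies midway between the tips of the shut fingers; the grasp point (between the pads) lies 19 mm behind it; z points along the fingers, y is the line along which they close (so a half turn about z gives the same grasp; the last joint's range is limited). The gripper opens to 85 mm and grips with 20 to 120 N. Pads are 22 mm wide; open, the fingers measure 114 mm over their backs; the gripper's body (76 mm by 85 mm) begins 54 mm behind the grasp point. The pads swing forward as they close: fully open they stand 13 mm farther back than shut.
Start: joints at [1.075, 0.477, 0.022, 1.555, -0.011, 1.109, -0.083], TCP at [0.255, -0.625, 0.231] pointing down, gripper open.
Joint ranges: [-2.96, 2.96], [-0.34, 2.1], [-1.41, 1.46], [0.24, 2.44], [-1.37, 4.51], [0.17, 1.92], [-2.96, 2.96]. Speed limits (rad/s): [2.39, 2.39, 3.14, 3.14, 3.14, 3.14, 3.14].

### API

Orientations are given as a unit quaternion [w, x, y, z].
In Python, from station import telemetry, get_image, camera_params, env gives the robot as it stands.
- The arm moves only by the tool send_rows, never from a script. Its argument "targets" is a list of rows, each an object with "translation": the shift along the tool's x, y, z in units of 250 mm (1.0 is 250 mm), a list of three; "dr": the turn, a rotation vector about the tool's x, y, z in units of 30 degrees (1.0 is 30 degrees), a list of three. In form: [{"translation": [tx, ty, tz], "dr": [rx, ry, rz]}, ...]. A call has 1 to 12 rows; each row shifts and turns the commanded pose from where the row before left it, along the tool's axes as they then stand; what a row does not reach is not made up. A row lasts 1/12 s, in which the tool goes at most 41.7 mm and 7.16 degrees, less where a joint would pass 70% of its speed; a pose out of reach is approached as far as the arm can. A call with a number of a shift or a turn outside -1 to 1 is refused whole. A call with a gripper value outside its range is refused whole. "hand" is the finger opening in mm, from 0 to 85.4, set as the call begins (left out, the last holds). The fingers move at their own pace and stop on an object; "force" is the grip in N (left out, the last holds). Time passes only in rows, so rows that do not move let the fingers close. It gives the time, the measured TCP pose, the force, the opening and the grip force at its end, in the units of the state.
- telemetry.state(): the state, without advancing time (a new reading comes with each control period).
- get_image(name): name is "scene" or "top" or "wrist"; returns (picture, depth): 420x560x3 uint8, red, green, blue; 420x560 float32, m along the optical axis (not along the pixel's ray), 0 where there is no reading.
- camera_params(name): a dict with "K" (3x3 intrinsics, pixels), "camera_from_world" (4x4, takes a point from world to camera coordinates); the wrist camera has in their place "tool_from_camera" (4x4, takes a point from camera to tool coordinates, whose origin is the TCP and whose axes are the flange's). Camera axes: x right, y down, z forward; pixel columns grow to the right and rows downward; lengths in m; the calibration is good to about 2 mm. The wrist camera is an equidistant fisheye: a pixel r from the principal point sees the ray r / f radians off the axis. A picture is of the moment at which its call begins: read the wrist's pose just before it. camera_params takes no time and is no camera call.
- env.finish_job(): hands the job in; it is judged then, once.
The state is a dict: "time": time; "joints": joint angles; "joint_velocities": joint speeds; "effort": joint torques, N m; "position": TCP position; "orientation": TCP orientation; "force": force on the tool from outside, world axes, zero at the start; "wrist_torque": the same for the moment, N m; "width": finger opening in m; "grip_force": force on a finger pad.
Only numpy, scipy, OpenCV 4.12 (cv2) and the standard library are available. Lean on these libraries where they do the work, as an engineer would, in place of code of your own. Each camera call takes 0.05 s, during which the arm holds its last target. There are 200 camera calls.

### The job

The worktop socket box has tripped: push its white splash guard all the way back, then press the blue keys slowly one by one, as lightly as with a fingertip, until you find the one that builds up resistance, snaps over and stays down. A key that stays soft is worn: let go of it as soon as you can tell, well before it reaches the bottom. Then slide the guard fully shut over the keys again, and leave the mug, the glass and the salt shaker undisturbed.

Things in the scene. Friction and masses are not known exactly. Their poses are not given: they have to be found in the camera images.
- socket_box: Grey fixed box, 140 (x) x 260 (y) x 45 mm high, sockets on its front (-x) side; black rails on its two ends stand 34 mm above its top. Origin: centre of its underside; x points to its back, z up. Three keys, which look alike, stand in a row along its y, 32 mm in front (-x) of its centre. Position, yaw and which key is the good one vary.
- key_place_1 (a point): Centre of the left (+y) key, on the box's top face (45 mm above the worktop). Each key is a flat blue cap 29 mm in diameter, travelling 8 mm straight down; at rest the cap's top is 15 to 20 mm above this point, different for each key and each time. The cap stands 12 mm above its black collar, 40 mm in diameter. More than 15 N breaks any key.
- key_place_2 (a point): The same for the middle key, 65 mm beside the first. How a good key feels (one of the three, any place): resistance climbs from 1.2 N to about 6 N at 2 to 3 mm of travel, then falls away to nothing at 6 mm, where it snaps down by itself and stays down at 8 mm.
- key_place_3 (a point): The same for the right (-y) key, 65 mm beside the middle one. How a worn key feels (two of the three): it starts at 1.2 N, grows by only 0.2 to 0.35 N per mm, and springs back up when let go. Pushed past 5 mm of its 8 mm travel a worn key is ruined.
- guard (a joint): Travel of the white splash guard, a level plate 60 (x) x 236 (y) x 4 mm, upper face 29 mm above the box's top: 0 = shut, over all three keys; 0.062 m = pushed fully back (+x of the box), keys free. Starts shut or nearly so, stays where it is left; sliding takes about 2 N; firm stops at both ends.
- guard_rib (a point): Centre of the top of the black rib that stands on the middle of the guard, to push it by; moves with it. The rib is 12 mm thick (along the box's x), 120 mm long (y) and rises 21 mm above the plate. It lies straight above the key row when the guard is shut.
- breaker (a joint): Breaker contact worked by the good key, hidden in the box: 0 = tripped; it moves only once that key has snapped, and reads about 0.0018 m when the key is latched down.
- worn_1 (a joint): Hidden tab in one worn key: 0 until that key is pushed past 4.6 mm of its travel, above 0.0005 m once it is past 5.1 mm; it stays where it was pushed.
- worn_2 (a joint): The same in the other worn key.
- mug_2: Green mug, 88 mm wide, 106 mm high, standing behind the box; origin at the middle of its footprint, handle included. Leave alone.
- tumbler: Clear glass tumbler, 80 mm wide, 91 mm high, standing behind the box; origin at the centre of its underside. Leave alone.
- salt_shaker: Salt shaker, 44 mm wide, 90 mm high, standing behind and left of the box; origin at the centre of its underside. Leave alone.

How it is judged:
By the outcome, as a careful person would: the job done as asked, in the order asked, and still so for the second after the job is handed in, with the robot touching nothing.
It also fails if it takes over 61 s, if anything falls off the work surface, if the arm or the gripper's body presses on something with over 40 N, if the wrist force passes 120 N, or if a joint passes its speed limit or range.

## Working session

There is one attempt and no reset: what is moved stays moved. The work goes in short steps, Python scripts to look and compute and a tool call to move; the robot and the scene stay as the last step left them, time stands still between calls to the robot, and variables do not carry over. Pictures are saved under pics/ and viewed, at most 10 in all, crops included, and the job is handed in when it is done.

Besides the shell and the picture viewer there is one more tool, called after "Emit:" as a command line: name --argument value ..., lists and objects as JSON in quotes. send_rows: Moves the arm, as the interface text tells. Its arguments: {"type":"object","properties":{"targets":{"type":"array","items":{"type":"object","properties":{"translation":{"type":"array","items":{"type":"number","minimum":-1,"maximum":1}},"dr":{"type":"array","items":{"type":"number","minimum":-1,"maximum":1}}}}},"hand":{"type":"number"},"force":{"type":"number"}},"required":["targets"]}

```bash
mkdir -p pics
python3 - <<'E'
from station import telemetry,get_image,camera_params
import cv2,numpy as np
s=telemetry.state();print(s)
for n in("scene","top"):
    im,d=get_image(n);np.savez(f"{n}.npz",im=im,d=d)
    p=camera_params(n);print(n,p["K"],np.round(p["camera_from_world"],4).tolist())
    cv2.imwrite(f"pics/{n}.png",im[:,:,::-1])
E
ls
```

```text
{'time': 0.0, 'joints': array([ 1.07490833,  0.47782279,  0.02234   ,  1.5564531 , -0.01148859,
        1.10926914, -0.08308211]), 'joint_velocities': array([-9.87055951e-04, -1.41396709e-03, -1.24674265e-03, -5.50206850e-04,
        1.37650110e-03, -3.11504892e-04, -2.54975666e-05]), 'effort': array([-1.33371987e-04, -5.96449900e+01,  1.60761058e+00, -2.81192923e+01,
        1.24613161e-02,  9.38696845e-03,  8.71156203e-06]), 'position': array([ 0.25500788, -0.62434517,  0.2303098 ]), 'orientation': array([-8.77958979e-04,  9.81256697e-01,  1.92703045e-01, -2.47072045e-04]), 'force': array([ 0.84309003, -0.13718771, -0.11221361]), 'wrist_torque': array([ 0.00645166, -0.03842636, -0.04743383]), 'grip_force': 0.0, 'width': 0.08549270002220165}
scene [[476.65952581   0.         278.978869  ]
 [  0.         476.65952581 214.97726706]
 [  0.           0.           1.        ]] [[-0.5064, -0.8622, -0.0089, 0.4375], [-0.4552, 0.2761, -0.8465, 0.318], [0.7324, -0.4246, -0.5323, 0.5602], [0.0, 0.0, 0.0, 1.0]]
top [[409.3366611    0.         284.46140131]
 [  0.         409.3366611  206.98953987]
 [  0.           0.           1.        ]] [[-0.0132, -0.9999, -0.0034, 0.1581], [-0.9972, 0.0134, -0.0734, 0.6134], [0.0734, 0.0024, -0.9973, 0.8998], [0.0, 0.0, 0.0, 1.0]]
pics
scene.npz
top.npz
```

View pics/scene.png

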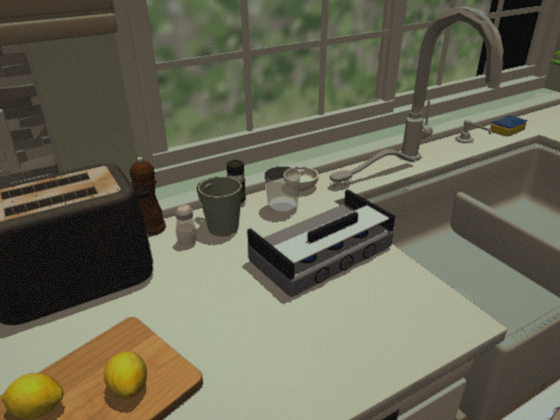

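View pics/top.png

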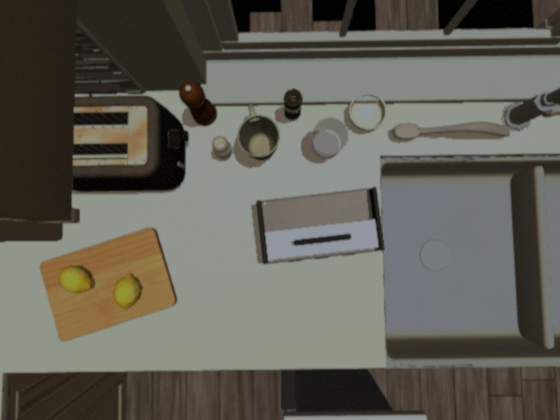

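The top view shows the box at about (255–382, 190–262), the white guard along its front half, the rib at (322, 239) and the mug and glass behind. Next I measure rib and plate.

```bash
cat > h.py <<'E'
import numpy as np,cv2
from station import camera_params
def ray(n,px,z):
    p=camera_params(n);T=np.linalg.inv(p["camera_from_world"])
    px=np.atleast_2d(px);d=np.c_[px,np.ones(len(px))]@np.linalg.inv(p["K"]).T@T[:3,:3].T
    o=T[:3,3];return o+d*((z-o[2])/d[:,2])[:,None]
E
python3 - <<'E'
from h import *
im=np.load("top.npz")["im"]
hsv=cv2.cvtColor(im,cv2.COLOR_RGB2HSV)
for q in[(300,245),(300,210),(322,239),(257,230),(330,290),(258,215),(262,215)]:print(q,im[q[1],q[0]],hsv[q[1],q[0]])
g=im.astype(int).sum(2)
roi=np.zeros(g.shape,bool);roi[185:270,248:390]=1
def big(m,x0=0):
    n,l,st,c=cv2.connectedComponentsWithStats(m.astype(np.uint8));out=[]
    for i in np.argsort(-st[1:,4])[:4]+1:
        ys,xs=np.where(l==i);r=cv2.minAreaRect(np.c_[xs,ys].astype(np.float32));out.append((st[i,4],r))
    return out
dark=roi&(g<110)
for a,r in big(dark):
    b=cv2.boxPoints(r);print("dark",a,np.round(r[0],1),np.round(r[1],1));print(np.round(ray("top",np.vstack([r[0],b]),.095 if a<400 and abs(r[0][0]-322)<15 else .079),4))
white=roi&(im[:,:,2].astype(int)-im[:,:,1]>=5)&(g>300)
for a,r in big(white)[:1]:
    b=cv2.boxPoints(r);print("white",a,r);print(np.round(ray("top",np.vstack([r[0],b]),.074),4))
E
```

```text
(300, 245) [115 119 127] [110  24 127]
(300, 210) [115 109 101] [ 17  31 115]
(322, 239) [34 32 28] [20 45 34]
(257, 230) [97 88 77] [17 53 97]
(330, 290) [145 150 139] [ 44  19 150]
(258, 215) [40 35 28] [18 77 40]
(262, 215) [53 49 46] [13 34 53]
dark 258 [375.5 218.7] [60.   6.4]
[[ 0.5841 -0.0419  0.079 ]
 [ 0.6463 -0.0281  0.079 ]
 [ 0.6481 -0.0415  0.079 ]
 [ 0.5225 -0.0556  0.079 ]
 [ 0.5208 -0.0423  0.079 ]]
dark 165 [261.8 231.9] [60.3  3.8]
[[0.5593 0.1983 0.079 ]
 [0.6224 0.2087 0.079 ]
 [0.6232 0.2008 0.079 ]
 [0.4969 0.1879 0.079 ]
 [0.4962 0.1958 0.079 ]]
dark 153 [322.  239.3] [ 2.9 54.4]
[[0.5422 0.0731 0.095 ]
 [0.5397 0.1294 0.095 ]
 [0.5506 0.0174 0.095 ]
 [0.5447 0.0169 0.095 ]
 [0.5338 0.1288 0.095 ]]
white 2719 ((321.3831481933594, 239.27430725097656), (28.275142669677734, 110.54354858398438), 83.32553100585938)
[[ 0.5422  0.0726  0.074 ]
 [ 0.5599  0.192   0.074 ]
 [ 0.584  -0.0413  0.074 ]
 [ 0.5246 -0.0465  0.074 ]
 [ 0.5007  0.1857  0.074 ]]
```

Emit:
send_rows --targets '[{"dr": [0, 0, 0.181], "translation": [0, 0, 0]}, {"dr": [0, 0, 0.181], "translation": [0, 0, 0]}, {"dr": [0, 0, 0.181], "translation": [0, 0, 0]}, {"translation": [0.0535, -0.111, 0], "dr": [0, 0, 0]}, {"translation": [0.0535, -0.111, 0], "dr": [0, 0, 0]}, {"translation": [0.0535, -0.111, 0], "dr": [0, 0, 0]}, {"translation": [0.0535, -0.111, 0], "dr": [0, 0, 0]}, {"translation": [0.0535, -0.111, 0], "dr": [0, 0, 0]}, {"translation": [0.0535, -0.111, 0], "dr": [0, 0, 0]}, {"translation": [0.0535, -0.111, 0], "dr": [0, 0, 0]}, {"translation": [0.0535, -0.111, 0], "dr": [0, 0, 0]}, {"translation": [0.0535, -0.111, 0], "dr": [0, 0, 0]}]' --hand 0 --force 40

```text
time: 1.1
position: [0.3493, -0.3624, 0.2311]
orientation: [-0.0, 0.999, 0.052, -0.0]
force: [0.6, -0.6, -0.0]
width: 0.0001
grip_force: 0.0
```

Emit:
send_rows --targets '[{"translation": [0.0535, -0.111, 0], "dr": [0, 0, 0]}, {"translation": [0.0535, -0.111, 0], "dr": [0, 0, 0]}, {"translation": [0.0535, -0.111, 0], "dr": [0, 0, 0]}, {"translation": [0.0535, -0.111, 0], "dr": [0, 0, 0]}, {"translation": [0.0535, -0.111, 0], "dr": [0, 0, 0]}, {"translation": [0.0535, -0.111, 0], "dr": [0, 0, 0]}, {"translation": [0.0535, -0.111, 0], "dr": [0, 0, 0]}, {"translation": [0.0535, -0.111, 0], "dr": [0, 0, 0]}, {"translation": [0.0535, -0.111, 0], "dr": [0, 0, 0]}, {"translation": [0.0535, -0.111, 0], "dr": [0, 0, 0]}, {"translation": [0.0535, -0.111, 0], "dr": [0, 0, 0]}, {"translation": [0.0535, -0.111, 0], "dr": [0, 0, 0]}]'

```text
time: 2.1
position: [0.4744, -0.0148, 0.2311]
orientation: [0.0, 0.999, 0.052, -0.0]
force: [1.3, 0.2, -0.3]
width: 0.0
grip_force: 0.0
```

Emit:
send_rows --targets '[{"translation": [0.054, -0.11, 0], "dr": [0, 0, 0]}, {"translation": [0.054, -0.11, 0], "dr": [0, 0, 0]}, {"translation": [0.027, -0.05, 0], "dr": [0, 0, 0]}, {"translation": [0, 0, 0], "dr": [0, 0, 0]}, {"translation": [0, 0, 0], "dr": [0, 0, 0]}]'

```text
time: 2.52
position: [0.5008, 0.0548, 0.2308]
orientation: [0.0, 0.999, 0.053, -0.001]
force: [0.9, 0.2, -1.1]
width: 0.0003
grip_force: 0.0
```

Run:
```python
from station import telemetry,get_image,camera_params
import cv2,numpy as np
s=telemetry.state();print(s["position"],s["force"])
im,d=get_image("wrist");np.savez("wrist.npz",im=im,d=d,p=s["position"],q=s["orientation"])
p=camera_params("wrist");print(p)
cv2.imwrite("pics/wrist.png",im[:,:,::-1])
```

```text
[0.50075462 0.05480708 0.23084805] [ 0.90256642  0.21534888 -1.07122325]
{'K': array([[325.1922621 ,   0.        , 277.83159429],
       [  0.        , 325.1922621 , 210.6825399 ],
       [  0.        ,   0.        ,   1.        ]]), 'tool_from_camera': array([[ 4.74810359e-04, -9.58291789e-01, -2.85791219e-01,
         7.29898025e-02],
       [ 9.99999872e-01,  4.04498337e-04,  3.05057876e-04,
        -8.68615090e-04],
       [-1.76732385e-04, -2.85791327e-01,  9.58291858e-01,
        -1.41912648e-01],
       [ 0.00000000e+00,  0.00000000e+00,  0.00000000e+00,
         1.00000000e+00]])}
```

View pics/wrist.png

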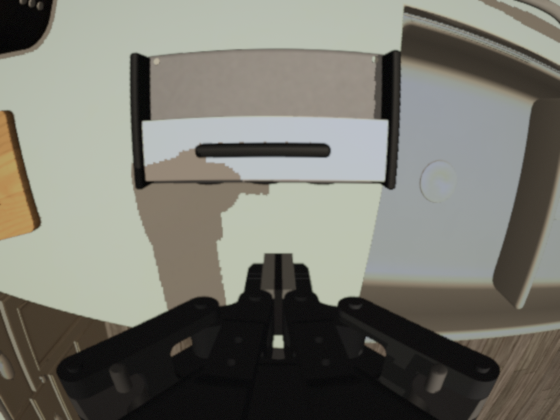

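The wrist view shows the rib at (197–330, 150), the plate at (143–388, 120–182), and rails at x≈141 and 392. I turn these into positions.

```bash
cat >> h.py <<'E'
from scipy.spatial.transform import Rotation as Ro
def wray(px,z,pos,q):
    p=camera_params("wrist");K=p["K"];T=p["tool_from_camera"]
    R=Ro.from_quat([q[1],q[2],q[3],q[0]]).as_matrix()
    v=(np.atleast_2d(px).astype(float)-K[:2,2])/K[0,0];t=np.linalg.norm(v,axis=1)[:,None]
    d=np.c_[v/t*np.sin(t),np.cos(t)]@(R@T[:3,:3]).T
    o=np.asarray(pos)+R@T[:3,3];return o+d*((z-o[2])/d[:,2])[:,None]
E
python3 - <<'E'
from h import *
f=np.load("wrist.npz");im=f["im"];g=im.astype(int).sum(2)
def comp(m):
    n,l,st,c=cv2.connectedComponentsWithStats(m.astype(np.uint8))
    for i in np.argsort(-st[1:,4])[:3]+1:
        ys,xs=np.where(l==i);yield st[i,4],cv2.minAreaRect(np.c_[xs,ys].astype(np.float32))
roi=np.zeros(g.shape,bool);roi[128:172,160:370]=1
for a,r in list(comp(roi&(g<120)))[:1]:
    print("rib",a,r);print(np.round(wray(np.vstack([r[0],cv2.boxPoints(r)]),.095,f["p"],f["q"]),4))
roi[:]=0;roi[45:192,128:405]=1
for a,r in list(comp(roi&(g<120)))[:3]:
    print("rail",a,r);print(np.round(wray(np.vstack([r[0],cv2.boxPoints(r)]),.079,f["p"],f["q"]),4))
for a,r in list(comp(roi&(im[:,:,2].astype(int)-im[:,:,0]>5)&(g>250)))[:1]:
    print("plate",a,r);print(np.round(wray(np.vstack([r[0],cv2.boxPoints(r)]),.074,f["p"],f["q"]),4))
E
```

```text
rib 922 ((261.9762268066406, 149.5733642578125), (11.893916130065918, 132.00376892089844), 89.53419494628906)
[[0.5435 0.0737 0.095 ]
 [0.5432 0.1317 0.095 ]
 [0.5554 0.0182 0.095 ]
 [0.5452 0.0168 0.095 ]
 [0.5328 0.1309 0.095 ]]
rail 1510 ((140.55709838867188, 120.47004699707031), (133.0907440185547, 18.515806198120117), 88.8982925415039)
[[0.5609 0.1925 0.079 ]
 [0.6254 0.2098 0.079 ]
 [0.6252 0.1901 0.079 ]
 [0.4971 0.1792 0.079 ]
 [0.495  0.1995 0.079 ]]
rail 1036 ((387.0, 120.0), (136.0, 12.0), 90.0)
[[ 0.5837 -0.0372  0.079 ]
 [ 0.6466 -0.0239  0.079 ]
 [ 0.6491 -0.0355  0.079 ]
 [ 0.5204 -0.0541  0.079 ]
 [ 0.5189 -0.0417  0.079 ]]
rail 922 ((261.9762268066406, 149.5733642578125), (11.893916130065918, 132.00376892089844), 89.53419494628906)
[[0.5418 0.0743 0.079 ]
 [0.5415 0.1356 0.079 ]
 [0.5544 0.0156 0.079 ]
 [0.5435 0.0141 0.079 ]
 [0.5304 0.1348 0.079 ]]
plate 10634 ((265.245849609375, 147.59332275390625), (243.06671142578125, 60.69439697265625), 0.6902771592140198)
[[ 0.5434  0.0717  0.074 ]
 [ 0.5056  0.1897  0.074 ]
 [ 0.5653  0.1912  0.074 ]
 [ 0.5851 -0.0388  0.074 ]
 [ 0.5271 -0.0476  0.074 ]]
```

Emit:
send_rows --targets '[{"translation": [0.03, -0.03, 0.117], "dr": [0, 0, 0]}, {"translation": [0.03, -0.031, 0.117], "dr": [0, 0, 0]}, {"translation": [0, 0, 0.117], "dr": [0, 0, 0]}, {"translation": [0, 0, 0.117], "dr": [0, 0, 0]}, {"translation": [0, 0, 0.08], "dr": [0, 0, 0]}, {"translation": [0, 0, 0.035], "dr": [0, 0, 0]}, {"translation": [0, 0, 0], "dr": [0, 0, 0]}, {"translation": [0, 0, 0], "dr": [0, 0, 0]}]'

```text
time: 3.23
position: [0.5146, 0.0702, 0.086]
orientation: [0.0, 0.999, 0.051, 0.0]
force: [1.1, 0.5, 0.2]
width: -0.0002
grip_force: 0.0
```

Emit:
send_rows --targets '[{"translation": [0.02, 0, 0], "dr": [0, 0, 0]}, {"translation": [0.02, 0, 0], "dr": [0, 0, 0]}, {"translation": [0.02, 0, 0], "dr": [0, 0, 0]}, {"translation": [0.02, 0, 0], "dr": [0, 0, 0]}, {"translation": [0.02, 0, 0], "dr": [0, 0, 0]}, {"translation": [0.02, 0, 0], "dr": [0, 0, 0]}, {"translation": [0.02, 0, 0], "dr": [0, 0, 0]}, {"translation": [0.02, 0, 0], "dr": [0, 0, 0]}]'

```text
time: 3.9
position: [0.5546, 0.0752, 0.0855]
orientation: [0.0, 0.999, 0.052, -0.0]
force: [-2.4, -0.6, 2.5]
width: -0.0002
grip_force: 1.1
```

Emit:
send_rows --targets '[{"translation": [0.02, 0, 0], "dr": [0, 0, 0]}, {"translation": [0.02, 0, 0], "dr": [0, 0, 0]}, {"translation": [0.02, 0, 0], "dr": [0, 0, 0]}, {"translation": [0.02, 0, 0], "dr": [0, 0, 0]}, {"translation": [0.02, 0, 0], "dr": [0, 0, 0]}, {"translation": [0.008, 0, 0], "dr": [0, 0, 0]}, {"translation": [0.004, 0, 0], "dr": [0, 0, 0]}]'

```text
time: 4.48
position: [0.5824, 0.0782, 0.0854]
orientation: [-0.0, 0.999, 0.052, 0.0]
force: [-1.7, -0.6, 1.6]
width: 0.0
grip_force: 1.0
```

Emit:
send_rows --targets '[{"translation": [0.006, 0, 0], "dr": [0, 0, 0]}, {"translation": [0.006, 0, 0], "dr": [0, 0, 0]}]'

```text
time: 4.65
position: [0.5849, 0.0784, 0.0855]
orientation: [0.0, 0.999, 0.052, -0.0]
force: [-2.2, -0.5, -0.5]
width: 0.0001
grip_force: 1.0
```

Emit:
send_rows --targets '[{"translation": [0.006, 0, 0], "dr": [0, 0, 0]}, {"translation": [0.006, 0, 0], "dr": [0, 0, 0]}]'

```text
time: 4.82
position: [0.5859, 0.0785, 0.0853]
orientation: [0.0, 0.999, 0.052, -0.002]
force: [-11.5, -1.3, 9.0]
width: 0.0001
grip_force: 5.8
```

Emit:
send_rows --targets '[{"translation": [0.006, 0, 0], "dr": [0, 0, 0]}, {"translation": [0, 0, 0], "dr": [0, 0, 0]}]'

```text
time: 4.98
position: [0.5859, 0.0785, 0.085]
orientation: [0.001, 0.999, 0.052, -0.004]
force: [-11.6, -1.9, 9.9]
width: 0.0
grip_force: 6.1
```

Emit:
send_rows --targets '[{"translation": [0.006, 0, 0], "dr": [0, 0, 0]}, {"translation": [0, 0, 0], "dr": [0, 0, 0]}]'

```text
time: 5.15
position: [0.586, 0.0785, 0.0849]
orientation: [0.001, 0.999, 0.052, -0.005]
force: [-16.0, -1.2, 11.3]
width: -0.0001
grip_force: 8.1
```

Emit:
send_rows --targets '[{"translation": [-0.03, 0, 0], "dr": [0, 0, 0]}, {"translation": [-0.05, 0, 0], "dr": [0, 0, 0]}, {"translation": [-0.05, 0, -0.05], "dr": [0, 0, 0]}, {"translation": [-0.05, 0, -0.1], "dr": [0, 0, 0]}, {"translation": [-0.05, 0, -0.1], "dr": [0, 0, 0]}, {"translation": [-0.05, 0, 0], "dr": [0, 0, 0]}, {"translation": [0, 0, 0], "dr": [0, 0, 0]}, {"translation": [0, 0, 0], "dr": [0, 0, 0]}, {"translation": [0, 0, 0], "dr": [0, 0, 0]}]'

```text
time: 5.9
position: [0.522, 0.0718, 0.1477]
orientation: [-0.0, 0.999, 0.052, 0.0]
force: [-0.4, -0.6, -0.4]
width: 0.0002
grip_force: 0.0
```

Run:
```python
from station import telemetry,get_image
import cv2,numpy as np
from h import *
s=telemetry.state();print(s["position"],s["orientation"],s["force"])
im,d=get_image("wrist");np.savez("wrist2.npz",im=im,d=d,p=s["position"],q=s["orientation"])
cv2.imwrite("pics/wrist2.png",im[:,:,::-1])
hsv=cv2.cvtColor(im,cv2.COLOR_RGB2HSV)
m=((hsv[...,0]>100)&(hsv[...,0]<130)&(hsv[...,1]>120)).astype(np.uint8)
n,l,st,c=cv2.connectedComponentsWithStats(m)
p=camera_params("wrist");K=p["K"];T=p["tool_from_camera"];q=s["orientation"]
R=Ro.from_quat([q[1],q[2],q[3],q[0]]).as_matrix()
for i in range(1,n):
    if st[i,4]<100:continue
    ys,xs=np.where(l==i);v=np.c_[xs,ys]-K[:2,2];v=v/K[0,0];t=np.linalg.norm(v,axis=1)[:,None]
    ray=np.c_[v/t*np.tan(t),np.ones(len(v))]*d[ys,xs][:,None]
    w=s["position"]+(ray@T[:3,:3].T+T[:3,3])@R.T
    print(st[i],c[i].round(1),np.round(wray(c[i],.063,s["position"],q),4),"depth z med",np.round(np.median(w,0),4),np.percentile(w[:,2],[10,50,90]).round(4))
```

```text
[0.52196626 0.0718403  0.14771543] [-9.23380766e-05  9.98665197e-01  5.16503203e-02  2.43861616e-04] [-0.35082599 -0.58469429 -0.36622234]
[ 174  170   40   40 1217] [193.5 189.4] [[0.537  0.1361 0.063 ]] depth z med [0.5361 0.1371 0.0593] [0.053  0.0593 0.0603]
[ 259  170   40   41 1266] [278.6 190.4] [[0.5424 0.0742 0.063 ]] depth z med [0.5419 0.0742 0.0611] [0.0591 0.0611 0.0621]
[ 345  171   40   39 1176] [364.2 190.2] [[0.5494 0.012  0.063 ]] depth z med [0.5489 0.0112 0.0605] [0.0567 0.0605 0.0615]
```

View pics/wrist2.png

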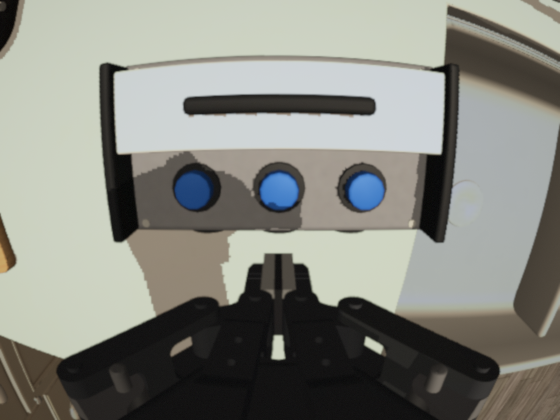

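The picture shows the guard fully back and three blue keys at (193,189), (279,190) and (364,190). I start with the middle key.

Emit:
send_rows --targets '[{"translation": [0.038, 0, 0], "dr": [0, 0, 0]}, {"translation": [0.038, 0, 0.06], "dr": [0, 0, 0]}, {"translation": [0, 0, 0.1], "dr": [0, 0, 0]}, {"translation": [0, 0, 0.1], "dr": [0, 0, 0]}, {"translation": [0, 0, 0.05], "dr": [0, 0, 0]}, {"translation": [0, 0, 0], "dr": [0, 0, 0]}, {"translation": [0, 0, 0], "dr": [0, 0, 0]}, {"translation": [0, 0, 0], "dr": [0, 0, 0]}]'

```text
time: 6.62
position: [0.5413, 0.0741, 0.0714]
orientation: [-0.0, 0.999, 0.052, 0.001]
force: [0.7, -0.3, 0.1]
width: 0.0
grip_force: 0.0
```

Emit:
send_rows --targets '[{"translation": [0, 0, 0.004], "dr": [0, 0, 0]}, {"translation": [0, 0, 0.004], "dr": [0, 0, 0]}, {"translation": [0, 0, 0.004], "dr": [0, 0, 0]}, {"translation": [0, 0, 0.004], "dr": [0, 0, 0]}, {"translation": [0, 0, 0], "dr": [0, 0, 0]}]'

```text
time: 7.03
position: [0.5403, 0.0737, 0.0667]
orientation: [0.0, 0.999, 0.052, 0.0]
force: [-0.4, 0.1, 0.2]
width: -0.0004
grip_force: 0.0
```

Emit:
send_rows --targets '[{"translation": [0, 0, 0.004], "dr": [0, 0, 0]}, {"translation": [0, 0, 0], "dr": [0, 0, 0]}]'

```text
time: 7.2
position: [0.5402, 0.0738, 0.0654]
orientation: [0.0, 0.999, 0.052, -0.0]
force: [-0.3, 0.2, 0.8]
width: -0.0001
grip_force: 0.0
```

Emit:
send_rows --targets '[{"translation": [0, 0, 0.004], "dr": [0, 0, 0]}, {"translation": [0, 0, 0], "dr": [0, 0, 0]}]'

```text
time: 7.37
position: [0.5402, 0.0738, 0.0644]
orientation: [0.0, 0.999, 0.052, -0.0]
force: [0.0, -0.4, -0.8]
width: -0.0004
grip_force: 0.0
```

Emit:
send_rows --targets '[{"translation": [0, 0, 0.004], "dr": [0, 0, 0]}, {"translation": [0, 0, 0], "dr": [0, 0, 0]}]'

```text
time: 7.53
position: [0.5402, 0.0738, 0.0634]
orientation: [0.0, 0.999, 0.052, -0.0]
force: [0.6, -0.3, -0.8]
width: -0.0002
grip_force: 0.0
```

Emit:
send_rows --targets '[{"translation": [0, 0, 0.004], "dr": [0, 0, 0]}, {"translation": [0, 0, 0], "dr": [0, 0, 0]}]'

```text
time: 7.7
position: [0.5402, 0.0738, 0.0624]
orientation: [0.0, 0.999, 0.052, -0.0]
force: [0.3, -0.1, -0.3]
width: -0.0
grip_force: 0.0
```

Emit:
send_rows --targets '[{"translation": [0, 0, 0.004], "dr": [0, 0, 0]}, {"translation": [0, 0, 0], "dr": [0, 0, 0]}]'

```text
time: 7.87
position: [0.5403, 0.0738, 0.0616]
orientation: [0.0, 0.999, 0.052, 0.0]
force: [0.9, -0.4, 3.0]
width: 0.0002
grip_force: 1.5
```

Emit:
send_rows --targets '[{"translation": [0, 0, 0.003], "dr": [0, 0, 0]}, {"translation": [0, 0, 0], "dr": [0, 0, 0]}]'

```text
time: 8.03
position: [0.5403, 0.0738, 0.061]
orientation: [0.0, 0.999, 0.052, 0.0]
force: [-1.3, -0.8, 4.8]
width: 0.0
grip_force: 2.2
```

Emit:
send_rows --targets '[{"translation": [0, 0, 0.002], "dr": [0, 0, 0]}, {"translation": [0, 0, 0], "dr": [0, 0, 0]}]'

```text
time: 8.2
position: [0.5403, 0.0738, 0.0605]
orientation: [0.0, 0.999, 0.052, 0.0]
force: [-2.2, -0.7, 5.0]
width: 0.0001
grip_force: 2.6
```

Resistance climbs to about 5 N within 1.5 mm, so this is the good key. I continue slowly through the snap.

Emit:
send_rows --targets '[{"translation": [0, 0, 0.002], "dr": [0, 0, 0]}, {"translation": [0, 0, 0.002], "dr": [0, 0, 0]}, {"translation": [0, 0, 0], "dr": [0, 0, 0]}]'

```text
time: 8.45
position: [0.5403, 0.0738, 0.0595]
orientation: [0.0, 0.999, 0.052, 0.0]
force: [-2.5, -0.1, 4.9]
width: 0.0004
grip_force: 2.9
```

Emit:
send_rows --targets '[{"translation": [0, 0, 0.002], "dr": [0, 0, 0]}, {"translation": [0, 0, 0.002], "dr": [0, 0, 0]}, {"translation": [0, 0, 0], "dr": [0, 0, 0]}]'

```text
time: 8.7
position: [0.5403, 0.0738, 0.0584]
orientation: [0.0, 0.999, 0.052, 0.0]
force: [-1.7, 0.1, 4.9]
width: 0.0001
grip_force: 2.4
```

Emit:
send_rows --targets '[{"translation": [0, 0, 0.002], "dr": [0, 0, 0]}, {"translation": [0, 0, 0.002], "dr": [0, 0, 0]}, {"translation": [0, 0, 0], "dr": [0, 0, 0]}]'

```text
time: 8.95
position: [0.5403, 0.0738, 0.0571]
orientation: [-0.0, 0.999, 0.052, 0.0]
force: [0.5, -0.3, 2.2]
width: -0.0002
grip_force: 0.9
```

Emit:
send_rows --targets '[{"translation": [0, 0, 0.002], "dr": [0, 0, 0]}, {"translation": [0, 0, 0.002], "dr": [0, 0, 0]}, {"translation": [0, 0, 0], "dr": [0, 0, 0]}]'

```text
time: 9.2
position: [0.5401, 0.0737, 0.0559]
orientation: [-0.0, 0.999, 0.052, -0.0]
force: [-0.5, -0.3, -0.7]
width: -0.0001
grip_force: 0.0
```

Emit:
send_rows --targets '[{"translation": [0, 0, 0.002], "dr": [0, 0, 0]}, {"translation": [0, 0, 0], "dr": [0, 0, 0]}]'

```text
time: 9.37
position: [0.5401, 0.0738, 0.0556]
orientation: [-0.0, 0.999, 0.052, -0.0]
force: [-0.4, -0.2, -0.0]
width: 0.0003
grip_force: 0.0
```

It snapped over and the force is gone. I lift and check that it stays down.

Emit:
send_rows --targets '[{"translation": [0, 0, -0.02], "dr": [0, 0, 0]}, {"translation": [0, 0, -0.1], "dr": [0, 0, 0]}, {"translation": [0, 0, -0.1], "dr": [0, 0, 0]}, {"translation": [-0.036, 0, -0.1], "dr": [0, 0, 0]}, {"translation": [-0.036, 0, -0.05], "dr": [0, 0, 0]}, {"translation": [0, 0, 0], "dr": [0, 0, 0]}, {"translation": [0, 0, 0], "dr": [0, 0, 0]}, {"translation": [0, 0, 0], "dr": [0, 0, 0]}]'

```text
time: 10.03
position: [0.5222, 0.0717, 0.1478]
orientation: [0.0, 0.999, 0.052, -0.0]
force: [-0.7, 0.0, -0.6]
width: -0.0003
grip_force: 0.0
```

Run:
```python
from station import telemetry,get_image
from h import *
s=telemetry.state();print(s["position"],s["force"])
im,d=get_image("wrist");cv2.imwrite("pics/wrist3.png",im[:,:,::-1])
hsv=cv2.cvtColor(im,cv2.COLOR_RGB2HSV)
m=((hsv[...,0]>100)&(hsv[...,0]<130)&(hsv[...,1]>120)).astype(np.uint8)
n,l,st,c=cv2.connectedComponentsWithStats(m)
p=camera_params("wrist");K=p["K"];T=p["tool_from_camera"];q=s["orientation"]
R=Ro.from_quat([q[1],q[2],q[3],q[0]]).as_matrix()
for i in range(1,n):
    if st[i,4]<100:continue
    ys,xs=np.where(l==i);v=(np.c_[xs,ys]-K[:2,2])/K[0,0];t=np.linalg.norm(v,axis=1)[:,None]
    w=s["position"]+(np.c_[v/t*np.tan(t),np.ones(len(v))]*d[ys,xs][:,None]@T[:3,:3].T+T[:3,3])@R.T
    print(st[i],c[i].round(1),np.percentile(w[:,2],[10,50,90]).round(4))
```

```text
[0.52224647 0.07172044 0.14782407] [-0.71117844  0.00079561 -0.6133283 ]
[ 174  170   40   40 1208] [193.4 189.6] [0.0524 0.0591 0.0602]
[ 260  170   38   38 1136] [278.5 188.8] [0.0518 0.0532 0.0541]
[ 345  171   39   39 1176] [364.  190.4] [0.0571 0.0605 0.0615]
```

View pics/wrist3.png

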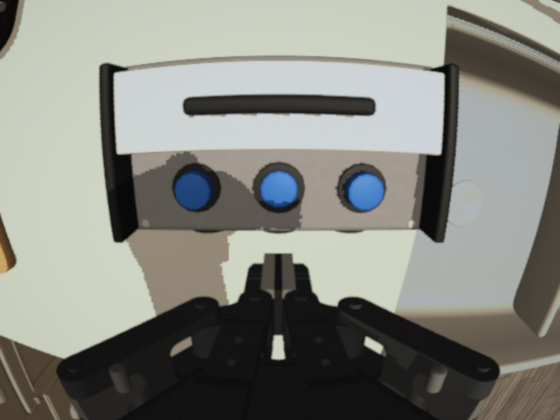

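The middle cap dropped 8 mm and stays down; the others have not moved. Now I close the guard from behind the rib.

Emit:
send_rows --targets '[{"translation": [0.11, 0, 0], "dr": [0, 0, 0]}, {"translation": [0.11, 0, 0], "dr": [0, 0, 0]}, {"translation": [0.11, 0, 0], "dr": [0, 0, 0]}, {"translation": [0.11, 0, 0], "dr": [0, 0, 0]}, {"translation": [0, 0, 0], "dr": [0, 0, 0]}, {"translation": [0, 0, 0.08], "dr": [0, 0, 0]}, {"translation": [0, 0, 0.1], "dr": [0, 0, 0]}, {"translation": [0, 0, 0.06], "dr": [0, 0, 0]}, {"translation": [0, 0, 0.01], "dr": [0, 0, 0]}, {"translation": [0, 0, 0], "dr": [0, 0, 0]}, {"translation": [0, 0, 0], "dr": [0, 0, 0]}]'

```text
time: 11.0
position: [0.6319, 0.0835, 0.086]
orientation: [-0.0, 0.999, 0.052, -0.0]
force: [-0.3, 0.7, -0.4]
width: -0.0003
grip_force: 0.0
```

Emit:
send_rows --targets '[{"translation": [-0.02, 0, 0], "dr": [0, 0, 0]}, {"translation": [-0.02, 0, 0], "dr": [0, 0, 0]}, {"translation": [-0.02, 0, 0], "dr": [0, 0, 0]}, {"translation": [-0.02, 0, 0], "dr": [0, 0, 0]}, {"translation": [-0.02, 0, 0], "dr": [0, 0, 0]}, {"translation": [-0.02, 0, 0], "dr": [0, 0, 0]}]'

```text
time: 11.5
position: [0.6022, 0.0803, 0.0866]
orientation: [-0.0, 0.999, 0.052, 0.001]
force: [1.8, 0.7, 2.0]
width: 0.0002
grip_force: 1.1
```

Emit:
send_rows --targets '[{"translation": [-0.02, 0, 0], "dr": [0, 0, 0]}, {"translation": [-0.02, 0, 0], "dr": [0, 0, 0]}, {"translation": [-0.02, 0, 0], "dr": [0, 0, 0]}, {"translation": [-0.02, 0, 0], "dr": [0, 0, 0]}, {"translation": [-0.02, 0, 0], "dr": [0, 0, 0]}, {"translation": [-0.02, 0, 0], "dr": [0, 0, 0]}, {"translation": [-0.02, 0, 0], "dr": [0, 0, 0]}, {"translation": [-0.01, 0, 0], "dr": [0, 0, 0]}, {"translation": [-0.006, 0, 0], "dr": [0, 0, 0]}, {"translation": [0, 0, 0], "dr": [0, 0, 0]}]'

```text
time: 12.33
position: [0.5624, 0.076, 0.0856]
orientation: [0.0, 0.999, 0.052, -0.001]
force: [0.5, 1.0, 0.2]
width: 0.0002
grip_force: 0.3
```

Emit:
send_rows --targets '[{"translation": [-0.006, 0, 0], "dr": [0, 0, 0]}, {"translation": [-0.006, 0, 0], "dr": [0, 0, 0]}, {"translation": [0, 0, 0], "dr": [0, 0, 0]}]'

```text
time: 12.58
position: [0.5598, 0.0757, 0.0856]
orientation: [0.0, 0.999, 0.052, -0.0]
force: [1.7, 0.7, -0.2]
width: 0.0001
grip_force: 0.6
```

Emit:
send_rows --targets '[{"translation": [-0.006, 0, 0], "dr": [0, 0, 0]}, {"translation": [-0.006, 0, 0], "dr": [0, 0, 0]}, {"translation": [0, 0, 0], "dr": [0, 0, 0]}]'

```text
time: 12.83
position: [0.5578, 0.0755, 0.0858]
orientation: [-0.0, 0.999, 0.052, 0.001]
force: [5.2, -0.1, -4.3]
width: 0.0002
grip_force: 2.3
```

Emit:
send_rows --targets '[{"translation": [-0.006, 0, 0], "dr": [0, 0, 0]}, {"translation": [0, 0, 0], "dr": [0, 0, 0]}]'

```text
time: 13.0
position: [0.5578, 0.0756, 0.0861]
orientation: [-0.0, 0.999, 0.052, 0.002]
force: [8.2, 1.6, -6.2]
width: 0.0003
grip_force: 4.2
```

Emit:
send_rows --targets '[{"translation": [-0.006, 0, 0], "dr": [0, 0, 0]}, {"translation": [0, 0, 0], "dr": [0, 0, 0]}]'

```text
time: 13.17
position: [0.5577, 0.0756, 0.0864]
orientation: [-0.001, 0.999, 0.052, 0.004]
force: [11.5, 1.6, -8.4]
width: -0.0002
grip_force: 6.0
```

The guard is against its shut stop, 62 mm from the back stop. I back off, lift and check.

Emit:
send_rows --targets '[{"translation": [0.03, 0, 0], "dr": [0, 0, 0]}, {"translation": [0.04, 0, 0], "dr": [0, 0, 0]}, {"translation": [0, 0, -0.05], "dr": [0, 0, 0]}, {"translation": [0, 0, -0.12], "dr": [0, 0, 0]}, {"translation": [-0.08, 0, -0.12], "dr": [0, 0, 0]}, {"translation": [-0.1, 0, -0.12], "dr": [0, 0, 0]}, {"translation": [-0.1, 0, 0], "dr": [0, 0, 0]}, {"translation": [0, 0, 0], "dr": [0, 0, 0]}, {"translation": [0, 0, 0], "dr": [0, 0, 0]}, {"translation": [0, 0, 0], "dr": [0, 0, 0]}]'

```text
time: 14.0
position: [0.5021, 0.0697, 0.1887]
orientation: [0.0, 0.999, 0.052, 0.0]
force: [1.2, -0.3, -0.3]
width: -0.0002
grip_force: 0.0
```

Run:
```python
from station import telemetry,get_image
from h import *
s=telemetry.state();print(s["position"],s["force"])
a=get_image("wrist")[0];b=get_image("scene")[0]
cv2.imwrite("pics/end.png",np.hstack([cv2.resize(x,(400,300)) for x in(a,b)])[:,:,::-1])
```

```text
[0.50210041 0.06972287 0.18867628] [ 1.20915181 -0.30649272 -0.3463443 ]
```

View pics/end.png

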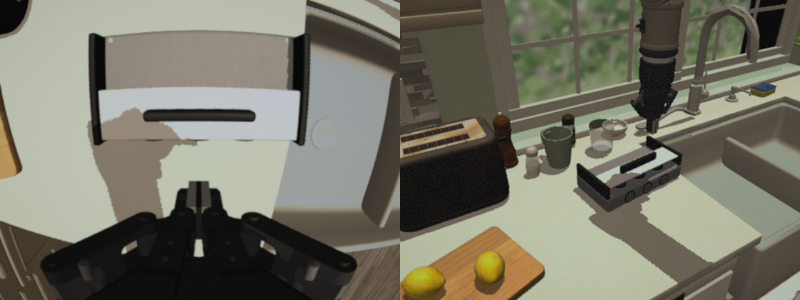

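The guard is shut over the keys (left half, plate at rows 90–140), and the mug, glass and shaker stand where they were. The arm is clear, so I hand in.

```bash
python3 -c "
from station import env
print(env.finish_job())"
```

```text
the job is handed in; nothing more can be done
None
```

The job is handed in: I pushed the guard fully back, and the middle key, the first one I pressed, snapped over and stayed down, so I left the other two alone. I then slid the guard fully shut again, without disturbing the mug, glass or salt shaker.

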